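Lock the counter carton stand tilted back with its ball-lock pin and load it

ROBOT

A 7-joint arm with a two-finger parallel gripper is mounted at the origin on a cart in front of the work surface, level with it; the furniture and walls round the work are solid. World frame = base frame: x ahead of the robot, y to its left, z up, the work surface at z = 0. Lengths are in m, angles in rad, forces in N, time in s.
With the tool pointing down it reaches from about 0.4 to 0.85 m from the base axis. Payload 10.4 kg.
Tool frame: the origin (TCP) lies on the centre line of the jaws, within the pads' length; the fingertips stand 11 mm ahead of it and the grasp point (between the pads) lies 8 mm behind it; z points along the fingers, y is the line along which they close (so a half turn about z gives the same grasp; the last joint's range is limited). The gripper opens to 87 mm and grips with 3 to 60 N. Pads are 19 mm wide; open, the fingers measure 117 mm over their backs; the gripper's body (75 mm by 190 mm) begins 51 mm behind the grasp point.
Start: joints at [1.248, 0.332, -0.065, 1.46, 0.022, 1.35, -0.088], TCP at [0.185, -0.597, 0.234] pointing down, gripper open.
Joint ranges: [-2.6, 2.6], [-0.5, 2.12], [-1.47, 1.34], [0.16, 2.42], [-1.27, 4.41], [0.06, 2.06], [-2.6, 2.6]. Speed limits (rad/s): [2.22, 2.22, 2.79, 2.79, 3.14, 3.14, 3.14].

INTERFACE

Orientations are given as a unit quaternion [x, y, z, w].
In Python, from bench import r gives the robot as it stands.
- The arm moves only by the shell command python3 -m pendant 'ROWS' [OPENING] [FORCE]. ROWS is JSON, a list of rows, each a list of 4 numbers: the shift along the tool's x, y, z in m, then the turn about the tool's z in rad. A call has 1 to 8 rows; each row shifts and turns the commanded pose from where the row before left it, along the tool's axes as they then stand; what a row does not reach is not made up. A row lasts 1/12 s, in which the tool goes at most 41.7 mm and 7.16 degrees, less where a joint would pass 70% of its speed; a pose out of reach is approached as far as the arm can. A call with a gripper value outside its range is refused whole. OPENING is the opening, from 0 (shut) to 1 (fully open), set as the call begins (- or left out, the last holds). The fingers move at their own pace and stop on an object; FORCE is the grip in N (left out, the last holds). Time passes only in rows, so rows that do not move let the fingers close. It gives the time, the measured TCP pose, the force, the opening and the grip force at its end, in the units of the state.
- r.read_state(): the state, without advancing time (a new reading comes with each control period).
- r.camera(name): name is "scene" or "top" or "wrist"; returns a dict with "img" (384x512x3 uint8, red, green, blue), "camera_matrix" (3x3 intrinsics, pixels), "xyz" and "attitude" of the camera in the world. Camera axes: x right, y down, z forward; pixel columns grow to the right and rows downward; lengths in m; the calibration is good to about 2 mm. A picture is of the moment at which its call begins. There is no depth.
- r.close_job(): hands the job in; it is judged then, once.
Trained networks look in the newest picture that a camera, given by its name, has taken for a name from the list of things; names that differ only in an ending like _2 or _b are one class to them, and where a whole thing is asked for, a point or a joint stands for the part that bears it (a point fixed in the world has none). Each returns a list of dicts, best first, with "score" (0 to 1); they miss things now and then, are a little off and sometimes report something else, mostly with a low value. They report only what shows in the picture. A call takes as long as a camera call.
- r.outline_of(thing, camera): "mask" (384x512 bool, what is visible of it) and "bbox" ([centre column, centre row, width, height] in pixels, round what is visible of it).
The state is a dict: "time": time; "joint_positions": joint angles; "joint_vel": joint speeds; "joint_torque": joint torques, N m; "ee_pos": TCP position; "eef_rot": TCP orientation; "ft_force": force on the tool from outside, world axes, zero at the start; "torque": the same for the moment, N m; "width": finger opening in m; "grip_force": force on a finger pad.
Only numpy, scipy, OpenCV 4.12 (cv2) and the standard library are available. Lean on these libraries where they do the work, as an engineer would, in place of code of your own. Each camera call takes 0.05 s, during which the arm holds its last target. There are 200 camera calls.

TASK

Set up the carton stand on the ledge: tip its white tray fully back onto its stop, then move the ball-lock pin from the front parking bush to the rear locking bush, squeezing its red button in while it is drawn out and slid in, and letting go once it is fully home so that its balls lock the tray. Then gently set the pink carton on the sloping tray, end down and upright with respect to the slope, with one broad side flat against the backstop. Do not drop the pin, and leave the other things on the ledge where they are.

Things in the scene. Friction and masses are not known exactly. Their poses are not given: they have to be found in the camera images.
- stand: Fixed carton stand: dark base 210 (x) x 200 (y) x 10 mm, two grey cheeks 85 mm high, a white tilting tray between them. Origin: centre of the underside, on the ledge; x from the front (robot side, tray lip) to the back, y left, z up. The right cheek (outer face y = -88 mm) carries two steel bushes parallel to y for the pin. Tray hinge at x = -55, z = 85 mm, parallel to y.
- tray (a joint): Tilt of the white tray about its front hinge. 0: floor level, backstop upright; 0.49 rad (28 degrees): fully back on its black stop bar, where the hole in its steel ear lines up with the locking bush. Starts from 0 to 0.2. Stiff hinge (0.4 N m): it stays where it is left; pushing the rear of the floor down with a few N tips it back.
- tray_corner (a point): Where the tray's floor top meets the front of its backstop, midway across. Turns with the tray: x square to the backstop, pointing out through its back, y left, z square to the floor, up. Here the floor runs from x = -107 mm (front lip, 12 mm high) to 0; the backstop is 93 mm high; side flanges 15 mm high at y = +-75 mm; the hinge is at x = -100 mm, z = 0.
- lock_bush (a point): Centre of the outer mouth of the rear (locking) steel bush, axes as the stand's, 56 mm above the ledge, 16 mm out from the cheek. Bore 12.4 mm, outside 20 mm. The pin enters along +y: 22 mm of bush, then at 25 to 29 mm the 12.8 mm hole in the tray's ear. Free from above.
- park_bush (a point): Centre of the outer mouth of the front steel bush (parking bush), same axes and height, 148 mm in front of the locking bush; bore 11.4 mm, 29 mm long. The pin starts here, nearly level, balls locked behind it, its shoulder on a flat grey tab that reaches 26 mm out below the mouth. Free from above.
- locking_pin: Loose ball-lock pin, 76 g, +y to its nose. Origin on its axis at the shoulder that seats on the bush mouth (17.6 mm dia, y = -5 to 0). Shank 10 mm dia to y = 40, tapered nose to 46.5; two balls at y = 35, 17 mm across, draw in only while the button is pressed. Neck 9.6 mm dia back to y = -34; black square finger flange 36 x 36, y = -39 to -34; red button behind. Locked end play 3.5 mm.
- button_face (a point): Centre of the rear face of the square red button (26 x 26 mm), on the pin's axis: y = -52.5 mm in the pin's frame when out, -47.5 mm pressed. Pinch the pin from above along y: one fingertip on this face, the other on the front of the flange above the neck, tips 6 to 8 mm above the axis. Keep the pin level (square to the fingers) while sliding.
- pin_button (a joint): Travel of the red button toward the flange, 0 out (balls locked) to 0.005 m pressed (balls in). Spring: 4.2 N to start, 7.7 N fully in.
- pink_carton: Pink medicine carton standing on end, 28 (x) x 44 (y) x 86 (z) mm, 50 g. Origin: centre of its underside; z up. Its broad sides face +-x. Its place on the left of the ledge is swapped at random with those of the yellow carton and the white bottle.
- yellow_carton: Yellow and red carton 52 x 52 x 76 mm, not to be moved. Origin: centre of its underside.
- white_bottle: White bottle with dark label band, 49 mm across, 85 mm high, not to be moved. Origin: centre of its underside.
- cup: Clear dosing cup 41 mm across, 38 mm high, not to be moved. Origin: centre of its underside.
- notes: Yellow block of notes 74 x 74 x 16 mm, not to be moved. Origin: centre of its underside.
- pen: Blue pen 148 mm long lying on the ledge, not to be moved. Origin: its middle, on the ledge.
- basket_bottle: White bottle with red label band standing in the small red basket at the right, not to be moved. Origin: centre of its underside.

How it is judged:
By the outcome, as a careful person would: the job done as asked, in the order asked, and still so for the second after the job is handed in, with the robot touching nothing.
It also fails if it takes over 64 s, if anything falls off the work surface, if the arm or the gripper's body presses on something with over 40 N, if the wrist force passes 120 N, or if a joint passes its speed limit or range.

## Working session

There is one attempt and no reset: what is moved stays moved. The work goes in short steps, Python scripts to look and compute and a shell command to move; the robot and the scene stay as the last step left them, time stands still between calls to the robot, and variables do not carry over. Pictures are saved under pics/ and viewed, at most 10 in all, crops included, and the job is handed in when it is done.

```bash
ls; mkdir -p pics
cat > h.py <<'E'
import numpy as np,cv2
from bench import r
from scipy.spatial.transform import Rotation as R
def cam(n,save=None):
    c=r.camera(n)
    if save: cv2.imwrite('pics/'+save,c['img'][:,:,::-1])
    a=np.array(c['attitude'],float)
    c['R']=a if a.shape==(3,3) else R.from_quat(a).as_matrix()
    c['K']=np.array(c['camera_matrix']);c['t']=np.array(c['xyz']);return c
def ray(c,u,v):
    d=c['R']@np.linalg.solve(c['K'],[u,v,1.]);return d/np.linalg.norm(d)
def atz(c,u,v,z):
    d=ray(c,u,v);return c['t']+d*(z-c['t'][2])/d[2]
def proj(c,P):
    p=(np.atleast_2d(P)-c['t'])@c['R'];q=p@c['K'].T;return q[:,:2]/q[:,2:]
E
python3 - <<'E'
from h import *
for n in ['scene','top']:
    c=cam(n,n+'1.png');print(n,c['t'],c['attitude'],c['K'][0,0],c['R'][:,2])
    for t in ['stand','tray','locking_pin','pin_button','pink_carton','yellow_carton','white_bottle','cup','notes','pen']:
        o=r.outline_of(t,n)
        for k in o[:2]: print(t,round(k['score'],2),np.round(k['bbox']),np.round(atz(c,k['bbox'][0],k['bbox'][1],0.04),3))
s=r.read_state();print(s['ee_pos'],s['eef_rot'],s['time'],s['width'],s['ft_force'])
E
```

```text
pics
scene [0.97673462 1.23823412 0.95279342] [ 0.13604786  0.86473127 -0.47538646 -0.08796888] 470.5226491403801 [-0.2814895  -0.79822712 -0.53253838]
stand 0.96 [265. 217.  81.  73.] [0.528 0.078 0.04 ]
tray 0.85 [260. 204.  64.  55.] [0.52  0.007 0.04 ]
tray 0.49 [267. 217.  82.  70.] [0.524 0.083 0.04 ]
pink_carton 0.75 [259. 264.  10.  26.] [0.621 0.287 0.04 ]
yellow_carton 0.88 [292. 262.  22.  36.] [0.527 0.308 0.04 ]
white_bottle 0.66 [327. 260.  21.  28.] [0.428 0.332 0.04 ]
white_bottle 0.54 [273. 186.  12.   6.] [ 0.439 -0.088  0.04 ]
cup 0.57 [223. 161.   7.  18.] [ 0.563 -0.313  0.04 ]
notes 0.61 [320. 223.  34.  26.] [0.37  0.164 0.04 ]
notes 0.3 [276. 186.  12.   7.] [ 0.426 -0.089  0.04 ]
top [ 0.28017994 -0.07292711  1.08971641] [ 0.70778373 -0.69882965  0.07236512 -0.07377396] 346.7336686708571 [ 0.20554857  0.00329023 -0.97864138]
stand 0.7 [203. 179.  75.  72.] [0.535 0.095 0.04 ]
tray 0.55 [200. 170.  56.  55.] [0.564 0.107 0.04 ]
locking_pin 0.65 [238. 205.  31.   3.] [ 0.454 -0.015  0.04 ]
pink_carton 0.58 [138. 148.  22.  20.] [0.634 0.307 0.04 ]
yellow_carton 0.78 [137. 179.  22.  25.] [0.533 0.3   0.04 ]
white_bottle 0.69 [122. 213.  24.  17.] [0.425 0.339 0.04 ]
cup 0.61 [139. 179.  24.  26.] [0.534 0.294 0.04 ]
cup 0.55 [346. 175.  11.  14.] [ 0.555 -0.352  0.04 ]
notes 0.93 [190. 239.  24.  28.] [0.351 0.126 0.04 ]
pen 0.68 [264. 239.  16.  36.] [ 0.354 -0.098  0.04 ]
[ 0.18464848 -0.59712357  0.23360148] [9.88779797e-01 1.49380417e-01 2.19520140e-05 6.05256417e-05] 1.1 0.08688066649668962 [-0.46400754  1.29180388 -0.22314579]
```

Run:
```python
import cv2,numpy as np
t=cv2.imread('pics/top1.png')[125:275,100:300]
s=cv2.imread('pics/scene1.png')
cv2.imwrite('pics/v1.png',cv2.resize(t,None,fx=4,fy=4,interpolation=cv2.INTER_CUBIC))
```

```text
(no output)
```

View pics/v1.png

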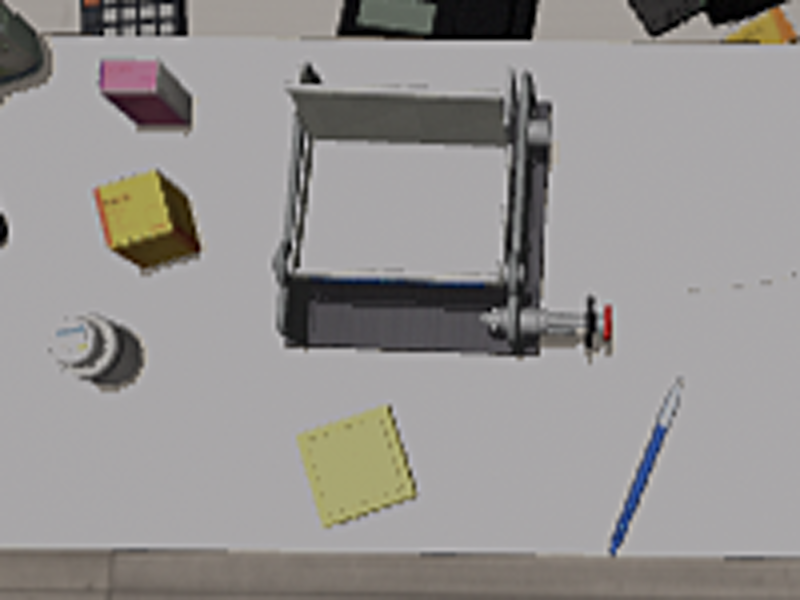

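Run:
```python
from h import *
c=cam('top')
P=lambda u,v,z:atz(c,100+u/4-.375,125+v/4-.375,z)
fl,fr,rr=P(285,347,.01),P(540,356,.01),P(551,103,.01)
print('base',fl,fr,rr,np.linalg.norm(fl-fr),np.linalg.norm(fr-rr))
y=(fl-fr)[:2];x=(rr-fr)[:2];print('yaw',np.arctan2(-y[0],y[1]),np.arctan2(x[1],x[0]))
print('centre',(fl+rr)/2)
print('pin flange',P(591,327,.056),'button',P(611,327,.056),'bushmouth',P(549,323,.056),'lockmouth',P(551,130,.056))
for n,q in dict(pink=[(103,60),(160,62),(190,95),(135,92)],).items(): print(n,[np.round(P(*a,.086),3) for a in q])
print('pinkbase',P(137,127,0),P(190,130,0))
w=cam('wrist');s=r.read_state()
T=R.from_quat(s['eef_rot']).as_matrix()
print('wristcam in tool',T.T@(w['t']-s['ee_pos']),T.T@w['R'],w['K'][0,0],'tool',T)
```

```text
base [0.43738101 0.19607661 0.01      ] [ 0.43280085 -0.00447417  0.01      ] [ 0.64079921 -0.00819899  0.01      ] 0.2006030688519579 0.20803170841413085
yaw -0.0228338917757824 -0.017906030514888406
centre [0.53909011 0.09393881 0.01      ]
pin flange [ 0.44883378 -0.04531054  0.056     ] button [ 0.44902528 -0.06039875  0.056     ] bushmouth [ 0.45148768 -0.01355132  0.056     ] lockmouth [ 0.60345272 -0.01147541  0.056     ]
pink [array([0.645, 0.33 , 0.086]), array([0.644, 0.286, 0.086]), array([0.618, 0.261, 0.086]), array([0.62 , 0.303, 0.086])]
pinkbase [0.61925651 0.33143429 0.        ] [0.61723978 0.28776332 0.        ]
wristcam in tool [ 0.07351998  0.00028162 -0.15225947] [[ 4.24082247e-04 -9.63908694e-01 -2.66232700e-01]
 [ 9.99999829e-01  3.01825357e-04  5.00126727e-04]
 [-4.01720720e-04 -2.66232867e-01  9.63908657e-01]] 335.8250707264269 tool [[ 9.55399847e-01  2.95315308e-01  4.56035494e-05]
 [ 2.95315311e-01 -9.55399830e-01 -1.80383362e-04]
 [-9.70034490e-06  1.85805663e-04 -9.99999983e-01]]
```

```bash
python3 -m pendant '[[0,0,0,0.107],[0,0,0,0.107],[0,0,0,0.107],[0.017,-0.035,0,0],[0.017,-0.035,0,0],[0.017,-0.035,0,0],[0.017,-0.035,0,0],[0.017,-0.035,0,0]]' 0
python3 -m pendant '[[0.017,-0.035,0,0],[0.017,-0.035,0,0],[0.017,-0.035,0,0],[0.017,-0.035,0,0],[0.017,-0.035,0,0],[0.017,-0.035,0,0],[0.017,-0.035,0,0],[0.017,-0.035,0,0]]'
```

```text
time: 1.87
ee_pos: [0.2738, -0.4222, 0.2336]
eef_rot: [1.0, -0.011, 0.0, 0.0]
ft_force: [1.0, -0.6, -0.4]
width: 0.0418
grip_force: 0.0
time: 2.53
ee_pos: [0.4157, -0.1451, 0.2339]
eef_rot: [1.0, -0.011, 0.0, 0.0]
ft_force: [0.5, -0.6, -0.0]
width: 0.0005
grip_force: 0.0
```

Run:
```python
from h import *
c=cam('wrist','w1.png');np.savez('w1.npz',R=c['R'],K=c['K'],t=c['t'])
im=c['img'][:,:,::-1]
S=np.array([.539,.094,0]);y=-.021
st=lambda p:S+R.from_euler('z',y).apply(p)
for n,p in dict(park=(-.088,-.104,.056),lock=(.06,-.104,.056),fr=(-.105,-.1,.01),rr=(.105,-.1,.01)).items(): print(n,proj(c,st(p)))
cv2.imwrite('pics/w1v.png',cv2.resize(im,(800,600)))
```

```text
park [[114.13526171 149.44201251]]
lock [[ 95.13517628 -21.90306357]]
fr [[128.67537513 159.20082116]]
rr [[106.93178763 -57.83276557]]
```

View pics/w1v.png

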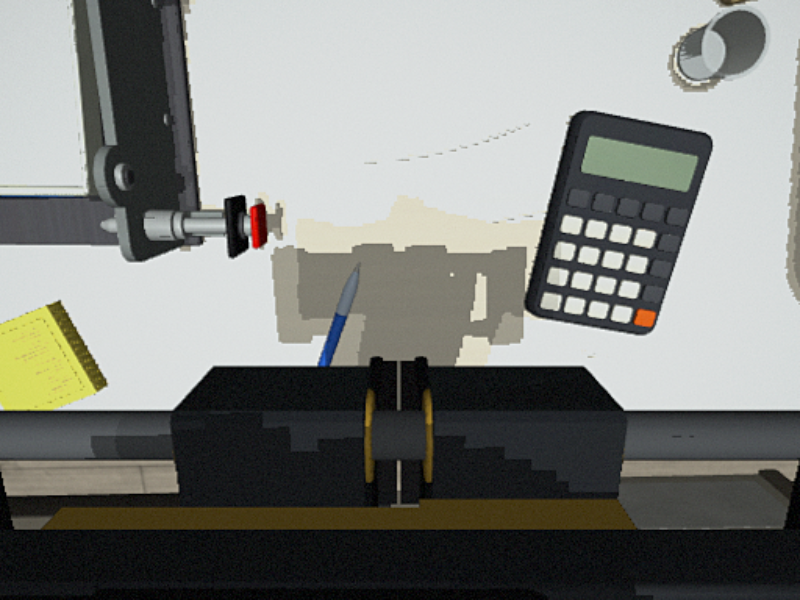

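Run:
```python
from h import *
d=np.load('w1.npz');c=dict(R=d['R'],K=d['K'],t=d['t'])
P=lambda u,v,z:np.round(atz(c,u*.64-.18,v*.64-.18,z),4)
print('neck',P(200,223.5,.056),'bush',P(158,224.5,.056),'flange top',P(237,196,.074),P(237,257,.038),'btn',P(266,224,.056))
print('shoulderface',P(175,225,.056))
print('base edge',P(185,20,.01),P(199,235,.01),'corner',P(200,245,.01))
```

```text
neck [ 0.455  -0.0223  0.056 ] bush [0.4549 0.004  0.056 ] flange top [ 0.4723 -0.0526  0.074 ] [ 0.4303 -0.0376  0.038 ] btn [ 0.4538 -0.0635  0.056 ]
shoulderface [ 0.4544 -0.0066  0.056 ]
base edge [ 0.5807 -0.0112  0.01  ] [ 0.4421 -0.0033  0.01  ] corner [ 0.4349 -0.0032  0.01  ]
```

```bash
python3 -m pendant '[[0.0168,-0.0345,0,0],[0.0168,-0.0345,0,0],[0.0168,-0.0345,0,0],[0.0168,-0.0345,0,0],[0.0168,-0.0345,0,0],[0.0168,-0.0345,0,0],[0.0168,-0.0345,0,0],[0,0,0,0]]'
python3 -m pendant '[[0,0,0.03,0],[0,0,0.04,0],[0,0,0.03,0],[0,0,0.02,0],[0,0,0.008,0],[0,0,0.008,0],[0,0,0.006,0]]'
```

```text
time: 3.25
ee_pos: [0.5389, 0.0997, 0.2334]
eef_rot: [1.0, -0.007, 0.0, -0.002]
ft_force: [-1.6, 1.0, -0.2]
width: 0.0005
grip_force: 0.0
time: 3.83
ee_pos: [0.5385, 0.0921, 0.0918]
eef_rot: [1.0, -0.011, 0.001, -0.0]
ft_force: [0.0, -0.0, -0.8]
width: 0.0004
grip_force: 0.0
```

```bash
python3 -m pendant '[[0,0,0.004,0],[0,0,0.004,0],[0,0,0.004,0]]'; python3 -m pendant '[[0,0,0.003,0],[0,0,0.003,0]]'
```

```text
time: 4.08
ee_pos: [0.5389, 0.0923, 0.0809]
eef_rot: [1.0, -0.011, 0.001, -0.0]
ft_force: [-0.1, 0.1, 5.2]
width: 0.0008
grip_force: 2.3
time: 4.25
ee_pos: [0.5389, 0.0922, 0.0746]
eef_rot: [1.0, -0.011, 0.001, -0.0]
ft_force: [0.5, 0.4, 5.2]
width: 0.0007
grip_force: 2.1
```

```bash
for i in 1; do python3 -m pendant '[[0,0,0.002,0],[0,0,0.002,0]]' | egrep 'pos|force'; python3 -m pendant '[[0,0,0.002,0],[0,0,0.001,0]]'| egrep 'pos|force'; done
```

```text
ee_pos: [0.5401, 0.0923, 0.072]
ft_force: [-1.6, -1.4, 29.5]
grip_force: 12.3
ee_pos: [0.5419, 0.0924, 0.0708]
ft_force: [-3.5, -3.2, 40.6]
grip_force: 16.7
```

```bash
python3 -m pendant '[[0,0,-0.01,0],[0,0,-0.04,0],[0,0,-0.04,0],[0,0,-0.04,0],[-0.0216,0.0368,0,0],[-0.0216,0.0368,0,0],[-0.0216,0.0368,0,0],[-0.0216,0.0368,0,0]]' 0.4
python3 -m pendant '[[0,0,0,0],[0,0,0,0]]'
python3 - <<'E'
from h import *
c=cam('wrist','w2.png');np.savez('w2.npz',R=c['R'],K=c['K'],t=c['t'])
s=r.read_state();print(s['ee_pos'],s['eef_rot'],c['t'])
im=c['img'][:,:,::-1]
cv2.imwrite('pics/w2v.png',cv2.resize(im,(800,600),interpolation=cv2.INTER_CUBIC))
E
```

```text
time: 5.25
ee_pos: [0.4493, -0.0512, 0.1967]
eef_rot: [1.0, -0.01, 0.0, 0.0]
ft_force: [0.3, -1.0, 0.5]
width: 0.0337
grip_force: 0.0
time: 5.42
ee_pos: [0.4497, -0.0522, 0.1968]
eef_rot: [1.0, -0.013, 0.0, 0.001]
ft_force: [1.1, 1.5, 0.5]
width: 0.0348
grip_force: 0.0
[ 0.45043315 -0.05044171  0.19683291] [ 9.99933820e-01 -1.14917359e-02  4.28853179e-04  3.33260826e-04] [ 0.52306988 -0.05392495  0.34908338]
```

View pics/w2v.png

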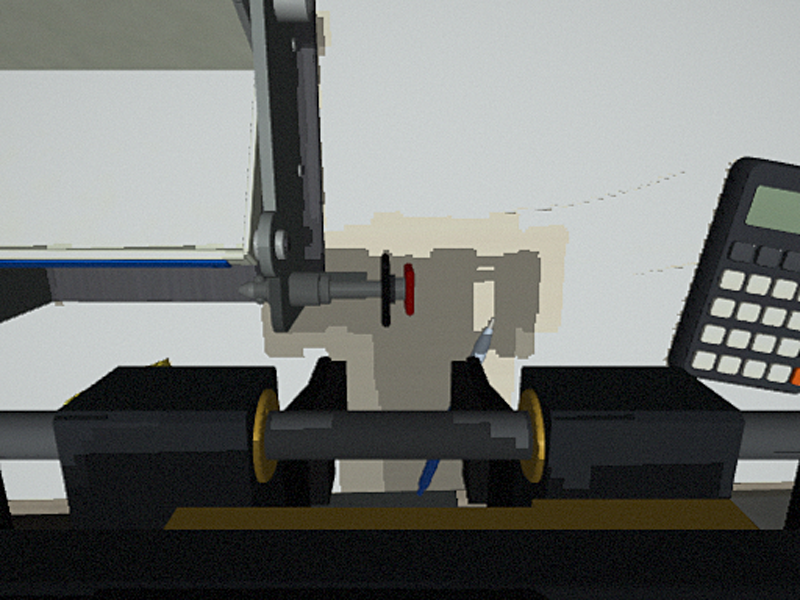

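Run:
```python
from h import *
d=np.load('w2.npz');c=dict(R=d['R'],K=d['K'],t=d['t'])
im=cv2.imread('pics/w2.png').astype(int)
m=(im[:,:,2]>120)&(im[:,:,1]<60)
v,u=np.nonzero(m);print('red',u.min(),u.max(),v.min(),v.max(),u.mean(),v.mean())
P=lambda u,v,z:np.round(atz(c,u,v,z),4)
Q=lambda u,v,z:np.round(atz(c,u*.64-.18,v*.64-.18,z),4)
print('redtop c',P(u.mean(),v.mean(),.062), 'rear',P(u.max()+.5,v.mean(),.056),'rows',P(u.mean(),v.min()-.5,.069)[0],P(u.mean(),v.max()+.5,.043)[0])
print('neck axis',Q(355,289,.060),'bush',Q(302,289,.063),'mouth',Q(320,289,.066),'flange front',Q(383,290,.06))
print('edge',Q(318,20,.01),Q(323,240,.01))
for z in (50,): 
  for row in (20,60,100,140): print(row,Q(250,0,0)[:0],[int(x) for x in im[row,190:215].sum(1)])
# neck profile
col=int(355*.64);print([int(x) for x in im[170:200,col].sum(1)])
col=int(300*.64);print([int(x) for x in im[165:205,col].sum(1)])
```

```text
red 507 508 240 242 507.5 241.0
redtop c [ 0.3951 -0.2844  0.062 ] rear [ 0.3924 -0.2902  0.056 ] rows 0.3997 0.3851
neck axis [ 0.4546 -0.0283  0.06  ] bush [0.4561 0.0011 0.063 ] mouth [ 0.4565 -0.0094  0.066 ] flange front [ 0.4536 -0.0441  0.06  ]
edge [ 0.6042 -0.01    0.01  ] [ 0.4759 -0.0047  0.01  ]
20 [] [108, 110, 107, 99, 108, 115, 122, 100, 100, 103, 92, 34, 232, 328, 335, 332, 293, 549, 591, 579, 575, 574, 604, 607, 604]
60 [] [184, 211, 209, 197, 198, 245, 253, 258, 245, 236, 256, 198, 160, 68, 574, 605, 611, 605, 614, 612, 606, 605, 614, 622, 608]
100 [] [110, 104, 97, 198, 218, 189, 240, 244, 248, 247, 247, 243, 253, 197, 99, 194, 610, 636, 621, 616, 614, 614, 608, 618, 614]
140 [] [102, 106, 111, 89, 199, 217, 198, 194, 211, 206, 203, 213, 194, 239, 205, 171, 73, 562, 600, 620, 624, 616, 620, 607, 633]
[322, 337, 339, 313, 158, 178, 178, 174, 188, 191, 193, 222, 246, 258, 275, 286, 255, 246, 226, 198, 184, 278, 351, 331, 333, 331, 338, 328, 345, 333]
[100, 91, 94, 112, 106, 94, 100, 84, 101, 144, 180, 203, 210, 226, 227, 234, 236, 243, 254, 246, 244, 239, 243, 232, 232, 224, 233, 209, 197, 201, 166, 94, 110, 71, 171, 274, 334, 336, 357, 330]
```

Run:
```python
from h import *
d=np.load('w2.npz');c=dict(R=d['R'],K=d['K'],t=d['t'])
g=cv2.GaussianBlur(cv2.imread('pics/w2.png',0),(0,0),.8).astype(float)
def sub(a):
    k=np.argmax(abs(a));k=min(max(k,1),len(a)-2);w=abs(a[k-1:k+2]);return k-1+(w*[0,1,2]).sum()/w.sum()
def vline(u0,u1,v0,v1,z):  # horizontal-ish line, search rows v0..v1
    U=np.arange(u0,u1,3);V=[v0+.5+sub(np.diff(g[v0:v1,u])) for u in U]
    p=np.polyfit(U,V,1);res=np.array(V)-np.polyval(p,U);ok=abs(res)<1;p=np.polyfit(U[ok],np.array(V)[ok],1)
    A,B=[atz(c,u,np.polyval(p,u),z) for u in (u0,u1)];D=B-A;print('h',np.round(A,4),np.round(B,4),'yaw',np.arctan2(D[0],-D[1]),ok.mean())
def hline(v0,v1,u0,u1,z):
    V=np.arange(v0,v1,3);U=[u0+.5+sub(np.diff(g[v,u0:u1])) for v in V]
    p=np.polyfit(V,U,1);res=np.array(U)-np.polyval(p,V);ok=abs(res)<1;p=np.polyfit(V[ok],np.array(U)[ok],1)
    A,B=[atz(c,np.polyval(p,v),v,z) for v in (v0,v1)];D=A-B;print('v',np.round(A,4),np.round(B,4),'yaw',np.arctan2(D[1],D[0]),ok.mean())
vline(5,140,156,164,.09);vline(5,140,163,174,.085);vline(5,150,40,48,.038)
hline(15,150,198,212,.01)
# top cam
d=cam('top');c=d;g=cv2.GaussianBlur(cv2.cvtColor(d['img'],cv2.COLOR_RGB2GRAY),(0,0),.8).astype(float)
vline(176,230,208,216,.01);vline(180,222,190,198,.09)
hline(153,195,234,240,.01)
```

```text
h [0.4863 0.1402 0.09  ] [0.4842 0.0356 0.09  ] yaw -0.02048463941539888 0.37777777777777777
h [0.4809 0.145  0.085 ] [0.4781 0.0379 0.085 ] yaw -0.02591370140028335 1.0
h [0.5772 0.1571 0.038 ] [0.5741 0.0336 0.038 ] yaw -0.025221123009266884 1.0
v [ 0.6022 -0.0097  0.01  ] [ 0.4793 -0.0053  0.01  ] yaw -0.0356826910533673 0.5777777777777777
h [0.4371 0.1799 0.01  ] [0.4345 0.0101 0.01  ] yaw -0.0153252153214797 0.3888888888888889
h [0.4824 0.1528 0.09  ] [0.4816 0.0291 0.09  ] yaw -0.007236081179961955 0.7857142857142857<stdin>:5: RuntimeWarning: invalid value encountered in scalar divide
Traceback (most recent call last):
TypeError: expected non-empty vector for x
```

```bash
python3 -m pendant '[[0.004,0.0015,0.02,0],[0,0,0.04,0],[0,0,0.03,0],[0,0,0,0]]' 0.36
python3 - <<'E'
from h import *
c=cam('wrist','w3.png');np.savez('w3.npz',R=c['R'],K=c['K'],t=c['t'])
s=r.read_state();print(s['ee_pos'],s['width'])
cv2.imwrite('pics/w3v.png',cv2.resize(c['img'][60:300,120:440,::-1],(800,600),interpolation=cv2.INTER_CUBIC))
E
```

```text
time: 5.85
ee_pos: [0.4516, -0.0496, 0.1016]
eef_rot: [1.0, -0.009, -0.004, -0.001]
ft_force: [-2.0, 0.5, -0.9]
width: 0.0317
grip_force: 0.0
[ 0.45304937 -0.04968163  0.10459427] 0.03144816464909297
```

View pics/w3v.png

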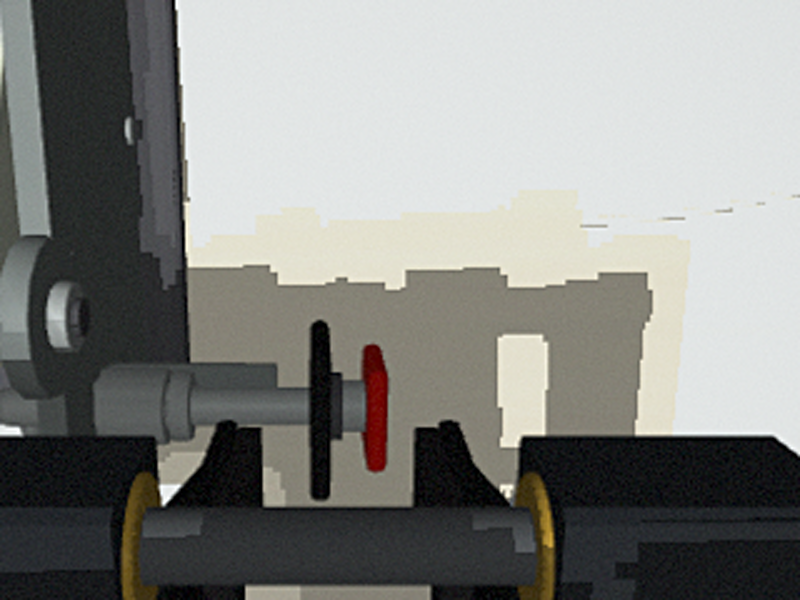

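```bash
python3 - <<'E'
from h import *
d=np.load('w3.npz');c=dict(R=d['R'],K=d['K'],t=d['t'])
for u,v in((250,405),(349,405),(310,405),(388,405)): print(atz(c,120+u/2.5,60+v/2.5,.056))
E
python3 -m pendant '[[0,0.002,0,0],[0,0,0.01,0],[0,0,0.01,0],[0,0,0.008,0],[0,0,0,0]]'; python3 -m pendant '[[0,0,0,0]]'
```

```text
[ 0.4538     -0.02793411  0.056     ]
[ 0.45337292 -0.05266554  0.056     ]
[ 0.45354114 -0.04292431  0.056     ]
[ 0.45320474 -0.0624049   0.056     ]
time: 6.32
ee_pos: [0.4536, -0.0535, 0.0772]
eef_rot: [1.0, -0.011, -0.001, -0.0]
ft_force: [-0.6, -0.1, -0.2]
width: 0.0311
grip_force: 0.0
time: 6.4
ee_pos: [0.4541, -0.0534, 0.0783]
eef_rot: [1.0, -0.011, -0.0, -0.0]
ft_force: [-0.5, 0.9, 0.7]
width: 0.0314
grip_force: 0.0
```

```bash
python3 -m pendant '[[0,0,0.004,0],[0,0,0,0],[0,0,0,0]]';python3 -m pendant '[[0,0,0,0],[0,0,0,0],[0,0,0,0],[0,0,0,0]]' 0.1 25
```

```text
time: 6.65
ee_pos: [0.4545, -0.0535, 0.0746]
eef_rot: [1.0, -0.011, 0.0, 0.0]
ft_force: [-0.1, 1.4, -0.2]
width: 0.0312
grip_force: 0.0
time: 6.98
ee_pos: [0.4545, -0.0533, 0.0747]
eef_rot: [1.0, -0.011, 0.0, -0.0]
ft_force: [-0.3, 1.2, -0.4]
width: 0.0133
grip_force: 8.2
```

```bash
python3 -m pendant '[[0,0,0,0],[0,0,0,0],[0,0,0,0]]' 0 30
```

```text
time: 7.23
ee_pos: [0.4545, -0.0534, 0.0746]
eef_rot: [1.0, -0.011, 0.0, 0.0]
ft_force: [0.8, 1.8, -0.2]
width: 0.0127
grip_force: 29.9
```

```bash
python3 -m pendant '[[0,0.005,0,0],[0,0.008,0,0],[0,0.008,0,0],[0,0.008,0,0]]'; python3 -m pendant '[[0,0.01,0,0],[0,0.01,0,0],[0,0.01,0,0],[0,0.006,0,0],[0,0,0,0],[0,0,0,0]]'
python3 - <<'E'
from h import *
c=cam('wrist','w4.png');np.savez('w4.npz',R=c['R'],K=c['K'],t=c['t'])
s=r.read_state();print(s['ee_pos'],s['width'])
cv2.imwrite('pics/w4v.png',cv2.resize(c['img'][:300,0:400,::-1],(800,600),interpolation=cv2.INTER_CUBIC))
E
```

```text
time: 7.57
ee_pos: [0.4535, -0.0839, 0.0744]
eef_rot: [1.0, -0.011, -0.0, 0.0]
ft_force: [0.4, -1.0, -2.3]
width: 0.0128
grip_force: 29.9
time: 8.07
ee_pos: [0.453, -0.1187, 0.0745]
eef_rot: [1.0, -0.011, -0.0, -0.0]
ft_force: [-0.2, -0.7, -1.0]
width: 0.0128
grip_force: 30.0
[ 0.45304053 -0.11823702  0.07453124] 0.012685669393261498
```

View pics/w4v.png

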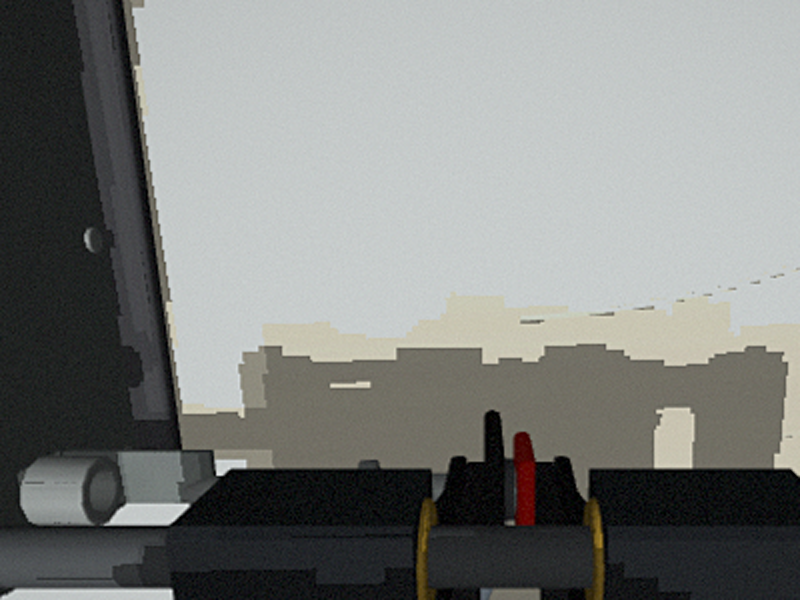

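```bash
python3 -m pendant '[[0.02,0,0,0],[0.03,0,0,0],[0.03,0,0,0],[0.03,0,0,0],[0.025,0,0,0],[0.013,0,0,0],[0,0,0,0],[0,0,0,0]]'
python3 - <<'E'
from h import *
c=cam('wrist','w5.png');np.savez('w5.npz',R=c['R'],K=c['K'],t=c['t'])
s=r.read_state();print(s['ee_pos'],s['eef_rot'],s['width'],s['time'])
a=cv2.imread('pics/w4.png')[180:300,0:200];b=c['img'][180:300,0:200,::-1]
cv2.imwrite('pics/w5v.png',np.vstack([cv2.resize(x,(500,300),interpolation=cv2.INTER_CUBIC) for x in (a,b)]))
E
```

```text
time: 8.78
ee_pos: [0.601, -0.1205, 0.0741]
eef_rot: [1.0, -0.01, -0.0, -0.0]
ft_force: [-0.7, -0.4, -1.0]
width: 0.0127
grip_force: 30.0
[ 0.60031481 -0.12091062  0.0742025 ] [ 9.99947975e-01 -1.01865050e-02 -5.04616429e-04 -1.68801903e-04] 0.012645676161451595 8.8333
```

View pics/w5v.png

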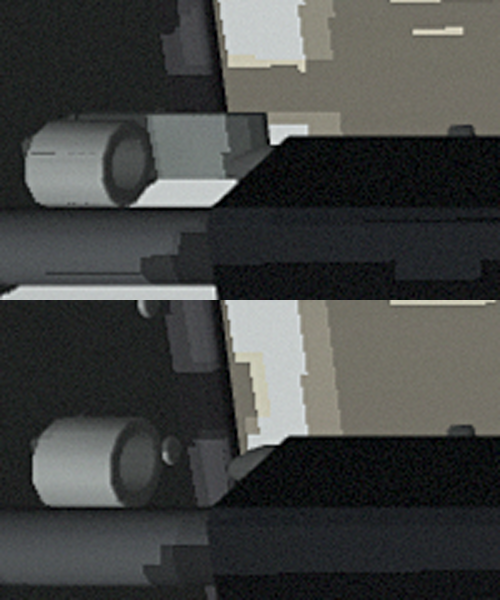

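```bash
python3 -m pendant '[[0,-0.008,0,0],[0,-0.008,0,0],[0,-0.006,0,0],[0,-0.005,0,0],[0,-0.003,0,0]]';python3 -m pendant '[[0,-0.004,0,0],[0,-0.004,0,0],[0,0,0,0]]'
```

```text
time: 9.25
ee_pos: [0.6015, -0.0904, 0.0748]
eef_rot: [1.0, -0.01, 0.0, 0.0]
ft_force: [-0.3, -0.2, -1.7]
width: 0.0128
grip_force: 29.9
time: 9.5
ee_pos: [0.6018, -0.0825, 0.0746]
eef_rot: [1.0, -0.01, 0.0, -0.0]
ft_force: [0.1, 0.7, -2.1]
width: 0.0127
grip_force: 29.9
```

```bash
python3 -m pendant '[[0,-0.004,0,0],[0,-0.004,0,0],[0,0,0,0]]';python3 -m pendant '[[0,-0.004,0,0],[0,-0.004,0,0],[0,0,0,0]]'
```

```text
time: 9.75
ee_pos: [0.602, -0.0745, 0.0746]
eef_rot: [1.0, -0.01, 0.0, -0.0]
ft_force: [0.7, -0.3, -2.1]
width: 0.0123
grip_force: 29.9
time: 10.0
ee_pos: [0.6022, -0.0664, 0.0746]
eef_rot: [1.0, -0.01, 0.0, -0.0]
ft_force: [0.8, 0.7, -1.0]
width: 0.0127
grip_force: 29.9
```

```bash
python3 -m pendant '[[0,-0.003,0,0],[0,-0.003,0,0],[0,0,0,0]]';python3 -m pendant '[[0,-0.002,0,0],[0,0,0,0]]'
```

```text
time: 10.25
ee_pos: [0.6023, -0.0607, 0.0746]
eef_rot: [1.0, -0.01, 0.0, -0.0]
ft_force: [0.5, -0.1, -0.9]
width: 0.0127
grip_force: 29.9
time: 10.42
ee_pos: [0.6024, -0.0592, 0.0746]
eef_rot: [1.0, -0.01, 0.0, -0.0]
ft_force: [0.3, 0.4, -1.0]
width: 0.0126
grip_force: 29.9
```

```bash
for i in 1; do python3 -m pendant '[[0,-0.002,0,0],[0,0,0,0]]'|egrep 'pos|ft'; python3 -m pendant '[[0,-0.001,0,0],[0,0,0,0]]'|egrep 'pos|ft';python3 -m pendant '[[0,-0.001,0,0],[0,0,0,0]]'|egrep 'pos|ft'; done
```

```text
ee_pos: [0.6024, -0.0572, 0.0746]
ft_force: [0.7, -0.2, -1.5]
ee_pos: [0.6024, -0.0565, 0.0746]
ft_force: [-1.1, 1.1, -1.1]
ee_pos: [0.6024, -0.0555, 0.0746]
ft_force: [0.1, -0.3, -1.3]
```

```bash
for i in 1; do python3 -m pendant '[[0,-0.001,0,0],[0,0,0,0]]'|egrep 'pos|ft'; python3 -m pendant '[[0,-0.001,0,0],[0,0,0,0]]'|egrep 'pos|ft';python3 -m pendant '[[0,-0.001,0,0],[0,0,0,0]]'|egrep 'pos|ft'; done
```

```text
ee_pos: [0.6025, -0.0544, 0.0746]
ft_force: [0.1, 0.0, -0.6]
ee_pos: [0.6025, -0.0534, 0.0746]
ft_force: [0.3, 0.9, -0.7]
ee_pos: [0.6025, -0.0529, 0.0746]
ft_force: [-0.3, -1.6, -0.2]
```

```bash
python3 -m pendant '[[0,-0.001,0,0],[0,0,0,0]]'|egrep 'pos|ft|wid'; python3 -m pendant '[[0,-0.001,0,0],[0,0,0,0]]'|egrep 'pos|ft|wid'
```

```text
ee_pos: [0.6025, -0.0527, 0.0746]
ft_force: [0.2, -5.1, 0.1]
width: 0.0125
ee_pos: [0.6025, -0.0526, 0.0747]
ft_force: [-1.0, -8.8, 1.8]
width: 0.0125
```

```bash
python3 -m pendant '[[0,0.001,0,0],[0,0.001,0,0],[0,0.001,0,0],[0,0,0,0],[0,0,0,0]]' 0.37; python3 -m pendant '[[0,0,-0.01,0],[0,0,-0.02,0],[0,0,-0.04,0],[0,0,-0.04,0],[0,0,-0.03,0],[-0.03,0,0,0],[-0.03,0,0,0],[0,0,0,0]]'
python3 - <<'E'
from h import *
c=cam('wrist','w6.png')
s=r.read_state();print(s['ee_pos'],s['width'],s['time'])
cv2.imwrite('pics/w6v.png',cv2.resize(c['img'][0:240,100:420,::-1],(800,600),interpolation=cv2.INTER_CUBIC))
E
```

```text
time: 12.17
ee_pos: [0.6025, -0.0528, 0.0746]
eef_rot: [1.0, -0.01, 0.0, -0.0]
ft_force: [-0.2, -0.1, -0.7]
width: 0.0311
grip_force: 0.0
time: 12.83
ee_pos: [0.5387, -0.0515, 0.2154]
eef_rot: [1.0, -0.01, -0.001, 0.001]
ft_force: [0.7, -0.5, -0.2]
width: 0.0321
grip_force: 0.0
[ 0.54073021 -0.05198177  0.21562495] 0.032077112109819596 12.8833
```

View pics/w6v.png

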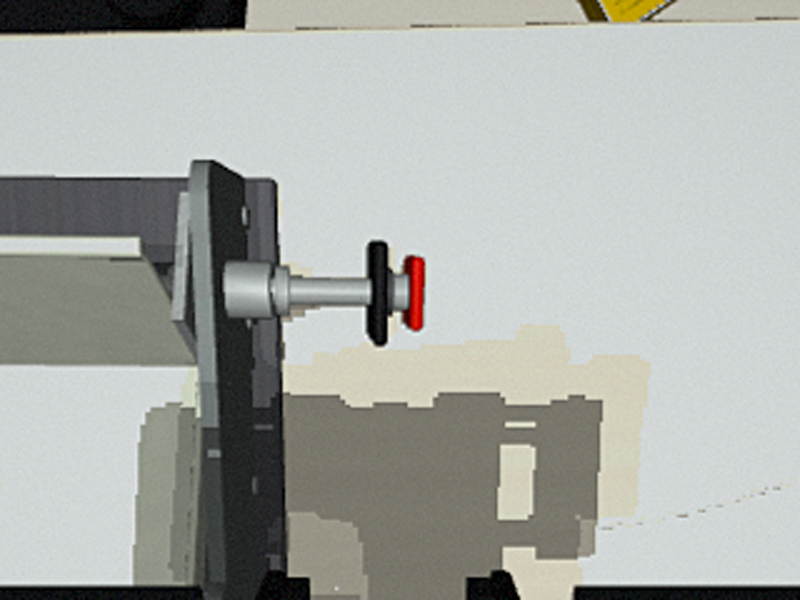

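```bash
python3 -m pendant '[[0.003,-0.036,0,0],[0.003,-0.036,0,0],[0.003,-0.036,0,0],[0.003,-0.036,0,0],[0.003,-0.036,0,0],[0.003,-0.036,0,0],[0.003,-0.036,0,0],[0.003,-0.036,0,0]]' 1
python3 -m pendant '[[0,-0.036,0,0],[0,-0.036,0,0],[0,0,0,0],[0,0,0,0],[0,0,0,0]]'
python3 - <<'E'
from h import *
s=r.read_state();print(s['ee_pos'],s['eef_rot'])
c=cam('wrist','w7.png');np.savez('w7.npz',R=c['R'],K=c['K'],t=c['t'])
o=r.outline_of('pink_carton','wrist');print([(k['score'],k['bbox']) for k in o])
a=cv2.resize(c['img'][0:260,60:460,::-1],(800,520))[:,:, :]
b=cam('scene')['img'][150:330,200:360,::-1]
cv2.imwrite('pics/w7v.png',np.hstack([cv2.resize(c['img'][:,:,::-1],(400,300)),cv2.resize(b,(400,300))]).repeat(1,0))
cv2.imwrite('pics/w7a.png',a)
E
```

```text
time: 13.55
ee_pos: [0.573, 0.2374, 0.215]
eef_rot: [1.0, -0.011, 0.0, -0.0]
ft_force: [1.4, -0.2, 0.1]
width: 0.0774
grip_force: 0.0
time: 13.97
ee_pos: [0.5745, 0.3072, 0.2145]
eef_rot: [1.0, -0.011, -0.0, 0.0]
ft_force: [-0.8, -0.2, 1.0]
width: 0.0867
grip_force: 0.0
[0.57445172 0.30717767 0.21447148] [ 9.99944641e-01 -1.05218203e-02 -7.93924174e-05  2.58336905e-05]
[(0.6, [251.9, 120.9, 63.0, 35.8])]
```

View pics/w7v.png

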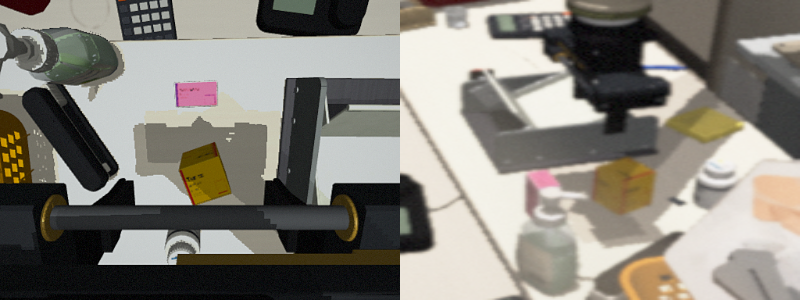

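Run:
```python
from h import *
d=np.load('w7.npz');c=dict(R=d['R'],K=d['K'],t=d['t']);s=cam('scene');t=cam('top')
def tri(a,pa,b,pb):
    d1,d2=ray(a,*pa),ray(b,*pb);k=np.linalg.lstsq(np.stack([d1,-d2],1),b['t']-a['t'],rcond=None)[0]
    A,B=a['t']+k[0]*d1,b['t']+k[1]*d2;return np.round((A+B)/2,3),np.linalg.norm(A-B)
print('pump',tri(c,(19,58),s,(258,261)))
im=cv2.imread('pics/w7.png').astype(int)
m=(im[:,:,2]>150)&(im[:,:,1]<140)&(im[:,:,0]>110);m[200:]=0
v,u=np.nonzero(m);rc=cv2.minAreaRect(np.stack([u,v],1).astype(np.float32));print(rc,u.min(),u.max(),v.min(),v.max())
bx=cv2.boxPoints(rc);print([np.round(atz(c,*p,.086),4) for p in bx], atz(c,*rc[0],.086))
cr=lambda i,f:cv2.resize(i,f,interpolation=cv2.INTER_CUBIC)
cv2.imwrite('pics/v9.png',np.hstack([cr(cv2.imread('pics/w7.png')[0:150,0:200],(400,300)),cr(t['img'][100:175,60:160,::-1],(400,300))]))
cv2.imwrite('pics/v9.png',np.vstack([cv2.imread('pics/v9.png'),np.hstack([cr(s['img'][220:345,220:300,::-1],(192,300)),np.zeros((300,608,3),np.uint8)])]))
```

```text
pump (array([0.674, 0.425, 0.182]), np.float64(0.0021948537344902465))
((250.76878356933594, 120.37063598632812), (30.228548049926758, 53.24828338623047), 88.26429748535156) 224 277 105 136
[array([0.6465, 0.3306, 0.086 ]), array([0.6469, 0.2876, 0.086 ]), array([0.6228, 0.2869, 0.086 ]), array([0.6224, 0.3309, 0.086 ])] [0.63478367 0.30901223 0.086     ]
```

View pics/v9.png

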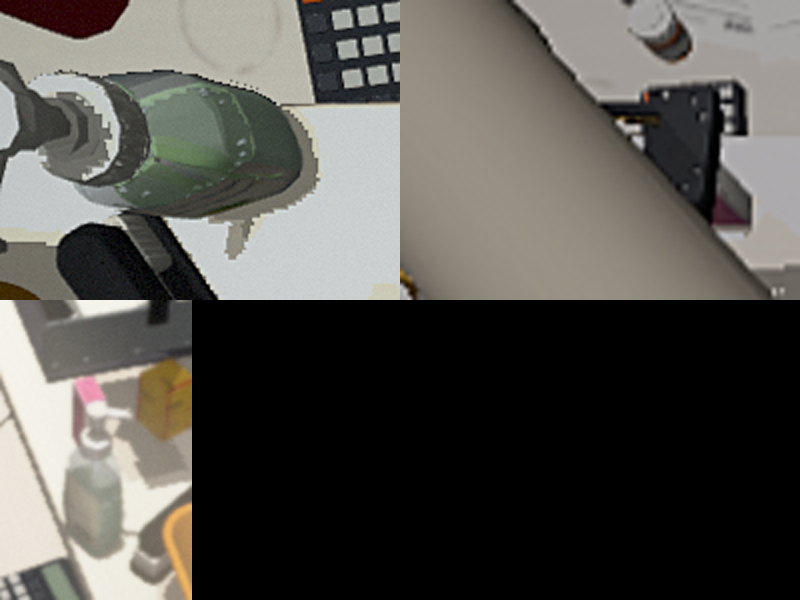

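Run:
```python
from h import *
d=np.load('w7.npz');c=dict(R=d['R'],K=d['K'],t=d['t']);s=cam('scene')
def tri(a,pa,b,pb):
    d1,d2=ray(a,*pa),ray(b,*pb);k=np.linalg.lstsq(np.stack([d1,-d2],1),b['t']-a['t'],rcond=None)[0]
    A,B=a['t']+k[0]*d1,b['t']+k[1]*d2;return np.round((A+B)/2,3),np.linalg.norm(A-B)
print('collar',tri(c,(57,63),s,(260,279)))
print('head',tri(c,(15,55),s,(259,265)))
for p in((150,75),(140,95),(120,45)): print('base',atz(c,*p,0.005),atz(c,*p,0.05))
print('collar right edge',atz(c,75,65,.12),'nozzle',atz(c,15,75,.17),atz(c,35,65,.17))
# reach body clearance
```

```text
collar (array([0.674, 0.435, 0.132]), np.float64(0.004398901429369118))
head (array([0.675, 0.432, 0.175]), np.float64(0.0006866933124633079))
base [0.67809121 0.41126885 0.005     ] [0.67434512 0.39813357 0.05      ]
base [0.65888011 0.42359508 0.005     ] [0.65752369 0.40892655 0.05      ]
base [0.70677169 0.43815411 0.005     ] [0.69945806 0.42167458 0.05      ]
collar right edge [0.6760535 0.4285939 0.12     ] nozzle [0.66588748 0.43766179 0.17      ] [0.67081443 0.42561168 0.17      ]
```

```bash
python3 -m pendant '[[0.02,-0.003,0,0],[0.02,0,0.02,0],[0.0155,0,0.03,0],[0,0,0.03,0],[0,0,0.03,0],[0,0,0.015,0],[0,0,0.007,0],[0,0,0,0]]' 1 5; python3 -m pendant '[[0,0,0,0],[0,0,0,0],[0,0,0,0]]'
```

```text
time: 14.93
ee_pos: [0.6293, 0.3083, 0.0816]
eef_rot: [1.0, -0.011, -0.001, 0.0]
ft_force: [-0.8, -0.0, -0.5]
width: 0.0869
grip_force: 0.0
time: 15.18
ee_pos: [0.6305, 0.3094, 0.0846]
eef_rot: [1.0, -0.011, 0.001, -0.001]
ft_force: [0.1, -0.9, -0.3]
width: 0.0871
grip_force: 0.0
```

```bash
python3 -m pendant '[[0,0,0.003,0],[0,0,0,0],[0,0,0,0],[0,0,0,0]]' 0.6; python3 -m pendant '[[0,0,0,0],[0,0,0,0],[0,0,0,0],[0,0,0,0]]' 0.4 6
```

```text
time: 15.52
ee_pos: [0.6297, 0.3089, 0.0797]
eef_rot: [1.0, -0.011, 0.0, 0.0]
ft_force: [-0.5, -0.9, -0.0]
width: 0.0681
grip_force: 0.0
time: 15.85
ee_pos: [0.6296, 0.3089, 0.0795]
eef_rot: [1.0, -0.011, -0.0, 0.0]
ft_force: [0.4, -0.2, 0.7]
width: 0.0451
grip_force: 6.0
```

```bash
python3 -m pendant '[[0,0,-0.01,0],[0,0,-0.02,0],[0,0,-0.03,0],[0,0,-0.03,0],[0,0,-0.03,0],[0,0,-0.02,0],[0,0,-0.01,0],[0,0,0,0]]' | egrep 'pos|width|time'; python3 -m pendant '[[-0.004,0.012,0,0],[-0.008,0.03,0,0],[-0.008,0.03,0,0],[-0.01,0.034,0,0],[-0.01,0.034,0,0],[-0.01,0.034,0,0],[-0.008,0.028,0,0],[-0.005,0.015,0,0]]'; python3 -m pendant '[[0,0,0,0],[0,0,0.02,0],[0,0,0.02,0],[0,0,0.015,0],[0,0,0.01,0],[0,0,0,0],[0,0,0,0]]'
```

```text
time: 16.52
ee_pos: [0.6303, 0.3096, 0.2326]
width: 0.0452
time: 17.18
ee_pos: [0.5608, 0.0885, 0.2277]
eef_rot: [1.0, -0.013, -0.001, 0.001]
ft_force: [0.1, 0.0, 0.7]
width: 0.0455
grip_force: 6.0
time: 17.77
ee_pos: [0.5617, 0.0938, 0.164]
eef_rot: [1.0, -0.01, -0.001, -0.0]
ft_force: [1.0, -0.1, 0.6]
width: 0.0454
grip_force: 6.0
```

```bash
python3 -m pendant '[[0,0,0.012,0],[0,0,0.008,0],[0,0,0.0045,0],[0,0,0,0],[0,0,0,0]]'|egrep 'pos|ft'; python3 -m pendant '[[0.004,0,0.002,0],[0.004,0,0.002,0],[0.004,0,0.002,0],[0.004,0,0.002,0]]'|egrep 'pos|ft|wid'
```

```text
ee_pos: [0.562, 0.0933, 0.1399]
ft_force: [0.1, -0.2, -0.4]
ee_pos: [0.5786, 0.0929, 0.132]
ft_force: [-1.1, 0.1, -0.1]
width: 0.0448
```

```bash
python3 -m pendant '[[0.004,0,0.002,0],[0.004,0,0.002,0],[0.004,0,0.0022,0],[0,0,0,0]]'|egrep 'pos|ft|wid'
python3 - <<'E'
from h import *
c=cam('scene');t=cam('top');w=cam('wrist')
cr=lambda i,f:cv2.resize(i,f,interpolation=cv2.INTER_CUBIC)
a=cr(c['img'][150:250,220:320,::-1],(400,300));b=cr(w['img'][40:280,100:420,::-1],(400,300))
cv2.imwrite('pics/v10.png',np.hstack([a,b]))
for n in('scene','wrist'):print(n,[(round(k['score'],2),k['bbox']) for k in r.outline_of('pink_carton',n)])
E
```

```text
ee_pos: [0.5906, 0.0925, 0.1252]
ft_force: [-0.4, 0.4, -0.1]
width: 0.0446
scene [(0.69, [253.6, 210.7, 20.6, 28.0]), (0.24, [221.1, 159.7, 9.2, 13.8])]
wrist [(0.72, [256.8, 242.4, 96.6, 44.9]), (0.47, [255.2, 237.6, 304.9, 180.5])]
```

```bash
cat > fit.py <<'E'
from h import *
from itertools import product
s=r.read_state();p=np.array(s['ee_pos']);print(p,s['ft_force'],s['time'])
B=np.array(list(product((-.0096,.0184),(-.022,.022),(-.077,.009))))
for n in('scene','wrist'):
    c=cam(n);o=r.outline_of('pink_carton',n)
    print(n,[(round(k['score'],2),[round(x,1) for x in k['bbox']]) for k in o[:2]])
    for a in(0,10,20,28,35):
        q=proj(c,p+[0,0,-.002]+R.from_euler('ZY',[-.022,np.radians(a)]).apply(B))
        lo,hi=q.min(0),q.max(0);print(a,np.round(np.r_[(lo+hi)/2,hi-lo],1))
E
python3 fit.py; python3 -m pendant '[[0.002,0,0.001,0],[0.002,0,0.001,0],[0,0,0,0]]'|egrep 'pos|ft|wid'; python3 -m pendant '[[0.002,0,0.001,0],[0.001,0,0.0005,0],[0,0,0,0]]'|egrep 'pos|ft|wid'; python3 fit.py
```

```text
[0.59001871 0.09272867 0.12595013] [-0.01364172  0.33708532  0.61469668] 19.1
scene [(0.54, [252.4, 209.4, 17.6, 27.2])]
0 [247.2 210.1  12.9  31.5]
10 [248.8 209.8  16.5  31.6]
20 [250.6 209.3  20.5  31. ]
28 [252.  208.7  23.4  30.1]
35 [253.2 208.1  25.6  28.9]
wrist [(0.81, [255.1, 242.9, 93.8, 42.8])]
0 [254.4 233.3  95.5  97.8]
10 [254.4 241.4  93.7  78.5]
20 [254.4 248.5  93.2  59.5]
28 [254.4 246.2  93.8  59.1]
35 [254.4 251.5  94.3  72.3]
ee_pos: [0.5943, 0.0925, 0.1236]
ft_force: [-0.5, 0.2, -0.6]
width: 0.0449
ee_pos: [0.5971, 0.0926, 0.1222]
ft_force: [-1.7, -1.4, -0.6]
width: 0.0452
[0.59709935 0.09256646 0.12221987] [-1.69041867 -1.35662681 -0.61369797] 19.8
scene [(0.46, [252.6, 209.1, 18.4, 22.7]), (0.31, [323.8, 223.4, 31.9, 23.1])]
0 [245.1 211.4  12.8  31.5]
10 [246.7 211.1  16.5  31.6]
20 [248.5 210.6  20.6  31. ]
28 [249.9 210.   23.4  30.1]
35 [251.  209.4  25.6  28.9]
wrist [(0.86, [255.8, 242.4, 98.3, 43.4]), (0.55, [20.1, 284.1, 39.5, 93.1])]
0 [254.5 233.2  95.5  97.8]
10 [254.5 241.3  93.8  78.6]
20 [254.4 248.4  93.2  59.5]
28 [254.4 246.1  93.9  59.2]
35 [254.4 251.5  94.4  72.3]
```

```bash
python3 -m pendant '[[0.001,0,0.0005,0],[0.001,0,0.0005,0],[0,0,0,0]]'|egrep 'pos|ft|wid'; python3 -m pendant '[[0.001,0,0.0005,0],[0.001,0,0.0005,0],[0,0,0,0]]'|egrep 'pos|ft|wid'
```

```text
ee_pos: [0.5986, 0.0925, 0.1215]
ft_force: [-4.8, -0.3, 4.2]
width: 0.0448
ee_pos: [0.6005, 0.0924, 0.1204]
ft_force: [-5.0, -0.2, 5.0]
width: 0.0449
```

```bash
python3 -m pendant '[[-0.001,0,-0.0005,0],[0,0,0,0]]'|egrep 'pos|ft|wid'; python3 -m pendant '[[-0.0005,0,0.001,0],[-0.0005,0,0.001,0],[0,0,0,0]]'|egrep 'pos|ft|wid'; python3 -m pendant '[[-0.0005,0,0.001,0],[-0.0005,0,0.001,0],[0,0,0,0]]'|egrep 'pos|ft|wid'
```

```text
ee_pos: [0.6002, 0.0925, 0.121]
ft_force: [1.0, -0.0, -1.1]
width: 0.0449
ee_pos: [0.5989, 0.0924, 0.1185]
ft_force: [-0.1, 0.3, -0.3]
width: 0.0452
ee_pos: [0.5978, 0.0925, 0.1165]
ft_force: [0.1, -0.3, -0.9]
width: 0.0449
```

```bash
python3 -m pendant '[[-0.0005,0,0.001,0],[-0.0005,0,0.001,0],[0,0,0,0]]'|egrep 'pos|ft|wid'; python3 -m pendant '[[-0.0005,0,0.001,0],[0,0,0,0]]'|egrep 'pos|ft|wid';  python3 -m pendant '[[-0.0005,0,0.001,0],[0,0,0,0]]'|egrep 'pos|ft|wid'
```

```text
ee_pos: [0.5976, 0.0925, 0.1153]
ft_force: [1.6, -1.0, 1.8]
width: 0.045
ee_pos: [0.5977, 0.0925, 0.1147]
ft_force: [4.2, -2.0, 5.4]
width: 0.045
ee_pos: [0.5974, 0.0924, 0.1138]
ft_force: [3.8, -0.7, 4.6]
width: 0.0449
```

```bash
python3 -m pendant '[[0.001,0,0.0003,0],[0.001,0,0.0003,0],[0,0,0,0]]'|egrep 'pos|ft|wid'; python3 fit.py|head -3;python3 - <<'E'
from h import *
c=cam('scene');w=cam('wrist')
cr=lambda i,f:cv2.resize(i,f,interpolation=cv2.INTER_CUBIC)
a=cr(c['img'][160:240,220:300,::-1],(400,400));b=cr(w['img'][80:280,150:350,::-1],(400,400))
cv2.imwrite('pics/v10.png',np.hstack([a,b]))
E
```

```text
ee_pos: [0.5982, 0.0924, 0.1128]
ft_force: [-0.9, -1.7, 6.8]
width: 0.0451
[0.59816893 0.09241405 0.11284051] [-0.89933162 -1.66589696  6.81059532] 22.0
scene [(0.44, [255.9, 214.9, 12.2, 14.6])]
0 [244.7 213.8  12.8  31.4]
```

View pics/v10.png

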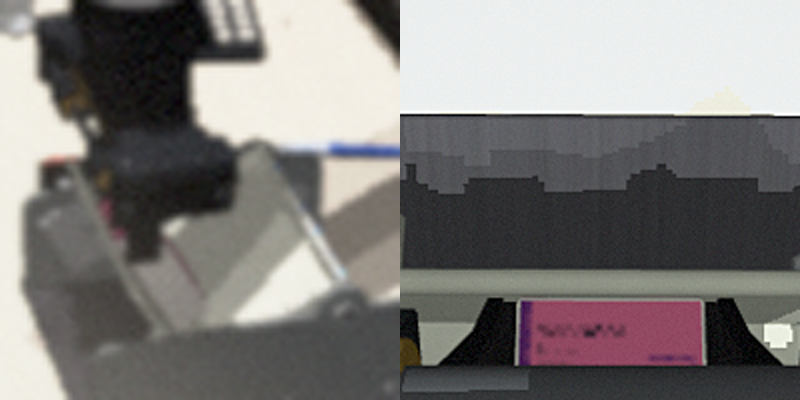

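```bash
python3 -m pendant '[[0,0,0,0],[0,0,0,0],[0,0,0,0],[0,0,0,0]]' 0.64|egrep 'pos|ft|wid'; python3 -m pendant '[[0,0,-0.01,0],[0,0,-0.02,0],[0,0,-0.03,0],[0,0,-0.04,0],[0,0,-0.03,0],[-0.04,0,0,0],[-0.04,0,0,0],[-0.02,0,0,0]]'|egrep 'pos|ft|wid'
python3 - <<'E'
from h import *
import itertools
C=np.array([.5425+.0332,.0928,.0379]);B=np.array(list(itertools.product((-.028,0),(-.022,.022),(0,.086))))
for n in('wrist','top','scene'):
    c=cam(n,'f_'+n+'.png');o=r.outline_of('pink_carton',n)
    print(n,[(round(k['score'],2),[round(x,1) for x in k['bbox']]) for k in o[:2]])
    for a in(20,28,34):
        q=proj(c,C+R.from_euler('ZY',[-.022,np.radians(a)]).apply(B));lo,hi=q.min(0),q.max(0);print(a,np.round(np.r_[(lo+hi)/2,hi-lo],1))
print(r.read_state()['time'])
E
```

```text
ee_pos: [0.5976, 0.0927, 0.1119]
ft_force: [-0.7, 0.1, 0.5]
width: 0.0548
ee_pos: [0.4953, 0.0956, 0.2431]
ft_force: [0.3, 0.7, -0.7]
width: 0.0557
wrist []
20 [256.1  89.   58.   69.2]
28 [256.1  81.1  58.5  82.2]
34 [256.1  75.5  58.6  90.5]
top []
20 [201.8 162.   19.   25. ]
28 [202.  160.1  18.7  27.2]
34 [202.2 158.8  18.3  28.5]
scene [(0.69, [217.6, 132.6, 8.6, 7.7]), (0.54, [251.2, 210.6, 18.0, 24.3])]
20 [252.2 210.9  20.4  30.9]
28 [250.3 211.3  23.4  30. ]
34 [248.9 211.8  25.3  29. ]
23.6
```

Run:
```python
from h import *
C=np.array([.5425+.0332,.0928,.0379])
for n in('wrist','top'):
    c=cam(n,'g_'+n+'.png');h=cv2.cvtColor(c['img'],cv2.COLOR_RGB2HSV).astype(int)
    m=((h[...,0]>150)&(h[...,0]<178)&(h[...,1]>60)&(h[...,2]>60)).astype(np.uint8)
    k,l,st,ce=cv2.connectedComponentsWithStats(m);print(n,[(st[i].tolist(),ce[i].round(1).tolist()) for i in range(1,k) if st[i,4]>60])
    for a in(24,28,32):
        f=lambda *p:proj(c,C+R.from_euler('ZY',[-.022,np.radians(a)]).apply(p))[0].round(1).tolist()
        print(a,'backtop',f(0,-.022,.086),f(0,.022,.086),'fronttop',f(-.028,-.022,.086),f(-.028,.022,.086),'frontbot',f(-.028,-.022,0),f(-.028,.022,0),'bstop top',f(0,-.07,.093),f(0,.07,.093),'floor corner',f(0,.06,0))
    g=c['img'].astype(int)
    cols=(256,) if n=='wrist' else (201,)
    for u in cols: print([tuple(int(t) for t in g[v,u]) for v in range(20 if n=='wrist' else 140,140 if n=='wrist' else 180,2)])
```

```text
wrist [([229, 49, 55, 28, 1447], [255.8, 62.1]), ([229, 79, 54, 47, 2192], [255.7, 100.6])]
24 backtop [283.1, 52.1] [225.9, 52.0] fronttop [283.5, 86.3] [225.4, 86.3] frontbot [276.3, 126.6] [232.7, 126.6] bstop top [348.0, 46.8] [160.9, 46.6] floor corner [195.8, 100.3]
28 backtop [283.0, 45.1] [226.0, 45.0] fronttop [283.6, 77.6] [225.3, 77.6] frontbot [276.4, 125.9] [232.6, 125.8] bstop top [347.6, 39.0] [161.4, 38.8] floor corner [195.8, 100.3]
32 backtop [282.8, 38.5] [226.2, 38.4] fronttop [283.7, 69.1] [225.3, 69.1] frontbot [276.5, 125.0] [232.4, 124.9] bstop top [347.0, 31.7] [162.0, 31.6] floor corner [195.8, 100.3]
[(197, 199, 201), (199, 205, 203), (199, 203, 204), (195, 202, 202), (204, 209, 210), (109, 109, 109), (78, 80, 85), (68, 69, 72), (174, 179, 166), (200, 204, 207), (200, 204, 201), (175, 180, 164), (76, 77, 71), (95, 104, 89), (159, 150, 144), (202, 107, 146), (203, 109, 147), (203, 108, 145), (185, 94, 125), (186, 92, 125), (206, 111, 146), (207, 110, 148), (204, 109, 146), (207, 114, 150), (204, 108, 146), (208, 110, 147), (204, 111, 145), (208, 110, 146), (
[... 659 characters left out ...]
8] floor corner [185.3, 166.3]
28 backtop [208.9, 147.0] [194.0, 146.5] fronttop [207.8, 153.6] [192.7, 153.1] frontbot [210.3, 173.7] [196.1, 173.2] bstop top [225.0, 145.8] [177.5, 144.2] floor corner [185.3, 166.3]
32 backtop [209.2, 145.6] [194.4, 145.2] fronttop [208.0, 151.7] [192.9, 151.2] frontbot [210.2, 173.2] [196.0, 172.8] bstop top [225.2, 144.3] [177.9, 142.8] floor corner [185.3, 166.3]
[(175, 173, 174), (175, 173, 175), (175, 173, 175), (169, 170, 164), (163, 97, 119), (132, 78, 97), (36, 42, 45), (44, 46, 49), (14, 17, 22), (32, 26, 21), (16, 16, 18), (17, 19, 20), (21, 21, 23), (19, 20, 22), (20, 19, 22), (20, 19, 22), (20, 19, 21), (21, 21, 23), (21, 20, 21), (22, 22, 23)]
```

```bash
python3 -m pendant '[[0.0224,0.001,0,0],[0.0224,0.001,0,0],[0,0,0.03,0],[0,0,0.04,0],[0,0,0.04,0],[0,0,0.03,0],[0,0,0.01,0],[0,0,0,0]]' 0|egrep 'pos|ft|wid';python3 -m pendant '[[0,0,0,0],[0,0,0,0]]'|egrep 'pos|ft|wid'
```

```text
ee_pos: [0.5415, 0.0915, 0.0897]
ft_force: [-0.0, 0.3, 0.0]
width: 0.0104
ee_pos: [0.5444, 0.0922, 0.0944]
ft_force: [-0.1, -0.2, 0.5]
width: 0.0019
```

```bash
python3 -m pendant '[[0.002,0,0.001,0],[0.002,0,0.001,0],[0.002,0,0.001,0],[0,0,0,0]]'|egrep 'pos|ft';python3 -m pendant '[[0.002,0,0.001,0],[0.001,0,0.0005,0],[0,0,0,0]]'|egrep 'pos|ft';python3 -m pendant '[[0.001,0,0.0005,0],[0.001,0,0.0005,0],[0,0,0,0]]'|egrep 'pos|ft'
```

```text
ee_pos: [0.5495, 0.0914, 0.0896]
ft_force: [-0.5, -0.7, -0.3]
ee_pos: [0.5519, 0.0915, 0.0876]
ft_force: [-0.7, -0.7, -0.6]
ee_pos: [0.5529, 0.0915, 0.0869]
ft_force: [-8.5, -1.5, 8.4]
```

```bash
python3 -m pendant '[[-0.006,0,-0.003,0],[-0.006,0,-0.003,0],[0,0,-0.02,0],[0,0,-0.04,0],[0,0,-0.04,0],[0,0,-0.04,0],[-0.024,0,-0.01,0],[-0.024,0,0,0]]'|egrep 'pos|ft';python3 -m pendant '[[0,0,0,0],[0,0,0,0],[0,0,0,0],[0,0,0,0]]'|egrep 'pos|ft'
python3 - <<'E'
from h import *
from scipy.optimize import least_squares
c=cam('wrist','h.png');s=r.read_state();print(s['ee_pos'],s['time'])
for u in (240,256,272):
    print(u,[(v,c['img'][v,u].tolist()) for v in range(26,138) if abs(c['img'][v,u].astype(int)-c['img'][v-1,u]).sum()>45])
for dx in(-.0015,0):
  for a in(26,28,30):
    C=np.array([.5757+dx,.0928,.0379])
    f=lambda *p:proj(c,C+R.from_euler('ZY',[-.022,np.radians(a)]).apply(p))[0].round(1)[1]
    print(dx,a,'bstop',f(0,0,.093),'backtop',f(0,0,.086),'fronttop',f(-.028,0,.086),'frontbot',f(-.028,0,0))
E
```

```text
ee_pos: [0.4949, 0.0937, 0.2463]
ft_force: [0.1, 0.1, -0.3]
ee_pos: [0.4942, 0.0925, 0.2425]
ft_force: [-0.8, 0.9, -0.4]
[0.49415917 0.0925784  0.24238223] 26.4167
240 [(28, [114, 115, 110]), (29, [209, 217, 204]), (35, [182, 188, 170]), (36, [137, 142, 128]), (37, [83, 83, 78]), (40, [108, 116, 104]), (41, [158, 140, 138]), (42, [230, 112, 160]), (69, [161, 129, 132]), (70, [177, 190, 184]), (71, [165, 169, 161]), (72, [105, 51, 69]), (73, [134, 62, 83]), (87, [112, 56, 75]), (89, [127, 60, 85]), (92, [76, 37, 58]), (93, [137, 68, 94]), (120, [166, 139, 149]), (121, [226, 237, 235])]
256 [(28, [99, 104, 100]), (29, [179, 185, 170]), (30, [222, 226, 223]), (35, [188, 197, 176]), (36, [143, 146, 130]), (37, [78, 79, 74]), (39, [109, 113, 105]), (40, [136, 147, 133]), (42, [230, 112, 159]), (49, [177, 90, 122]), (51, [200, 102, 138]), (52, [222, 118, 158]), (69, [168, 135, 138]), (70, [173, 188, 181]), (71, [146, 154, 141]), (72, [92, 57, 70]), (73, [134, 60, 84]), (120, [152, 121, 129]), (121, [227, 238, 236])]
272 [(28, [98, 95, 96]), (29, [177, 182, 169]), (30, [224, 229, 221]), (35, [192, 200, 181]), (36, [147, 153, 139]), (37, [87, 89, 81]), (39, [102, 107, 98]), (40, [132, 142, 124]), (42, [229, 140, 176]), (43, [221, 116, 156]), (57, [187, 87, 145]), (69, [157, 119, 123]), (70, [158, 171, 165]), (71, [221, 231, 226]), (72, [126, 87, 97]), (73, [133, 56, 85]), (102, [96, 45, 83]), (104, [133, 62, 83]), (120, [152, 118, 127]), (121, [224, 237, 235])]
-0.0015 26 bstop 37.9 backtop 43.8 fronttop 77.3 frontbot 122.8
-0.0015 28 bstop 34.1 backtop 40.3 fronttop 73.0 frontbot 122.4
-0.0015 30 bstop 30.4 backtop 37.0 fronttop 68.7 frontbot 122.0
0 26 bstop 35.7 backtop 41.7 fronttop 75.2 frontbot 121.3
0 28 bstop 31.9 backtop 38.2 fronttop 70.8 frontbot 120.9
0 30 bstop 28.2 backtop 34.9 fronttop 66.5 frontbot 120.5
```

```bash
python3 -c "
from bench import r
print(r.close_job())"
```

```text
the job is handed in; nothing more can be done
None
```

I handed the job in at about 26 s of robot time: the tray is tipped back on its stop, the pin is fully home in the rear bush with its button out, and the pink carton rests end down on the tray at about 28°. The camera images and a light push both indicate that it is flat against the backstop; I touched nothing else, but did not re-check the other items before handing in.

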